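Switch on the sanding bench in order

TASK

Switch on the bench for sanding: with the fingertips, lightly push in the green mains button, then the yellow dust extractor button, then the blue work lamp button, each all the way until it stays down. Leave the red heater button alone, do not press hard, and leave the switches and everything else on the bench standing where they are, with nothing picked up.

Things in the scene. Friction and masses are not known exactly. Their poses are not given: they have to be found in the camera images.
- green_station: mains switch: loose round grey housing 64 mm across with a green mushroom button on top; 0.7 kg, rubber foot; housing with metal collar is 60 mm high; origin at the centre of its underside, z up; a 12 mm cable gland sticks out 10 mm from its side (+x)
- green_button (a joint): travel of the green button: 0 = out, 0.010 m = fully in; moves straight down with about 4 N of friction (plus 30 N s/m of damping) and stays where it is pushed; no spring back. The cap sits on a soft rubber cushion that gives 2.5 N/mm, up to 7 mm, on top of this travel, so push a few mm farther. Counts as on beyond 0.007
- green_top (a point): centre of the top of the green button (head 38 mm across, 12 mm thick, flat top 30 mm across); 89.5 mm above the bench when out, 79.5 mm when fully in and let go, on the station's axis
- yellow_station: dust extractor switch: loose round grey housing 64 mm across with a yellow mushroom button on top; 0.7 kg, rubber foot; housing with metal collar is 60 mm high; origin at the centre of its underside, z up; a 12 mm cable gland sticks out 10 mm from its side (+x)
- yellow_button (a joint): travel of the yellow button: 0 = out, 0.010 m = fully in; moves straight down with about 4 N of friction (plus 30 N s/m of damping) and stays where it is pushed; no spring back. The cap sits on a soft rubber cushion that gives 2.5 N/mm, up to 7 mm, on top of this travel, so push a few mm farther. Counts as on beyond 0.007
- yellow_top (a point): centre of the top of the yellow button (head 38 mm across, 12 mm thick, flat top 30 mm across); 89.5 mm above the bench when out, 79.5 mm when fully in and let go, on the station's axis
- blue_station: work lamp switch: loose round grey housing 64 mm across with a blue mushroom button on top; 0.7 kg, rubber foot; housing with metal collar is 60 mm high; origin at the centre of its underside, z up; a 12 mm cable gland sticks out 10 mm from its side (+x)
- blue_button (a joint): travel of the blue button: 0 = out, 0.010 m = fully in; moves straight down with about 4 N of friction (plus 30 N s/m of damping) and stays where it is pushed; no spring back. The cap sits on a soft rubber cushion that gives 2.5 N/mm, up to 7 mm, on top of this travel, so push a few mm farther. Counts as on beyond 0.007
- blue_top (a point): centre of the top of the blue button (head 38 mm across, 12 mm thick, flat top 30 mm across); 89.5 mm above the bench when out, 79.5 mm when fully in and let go, on the station's axis
- red_station: heater switch: loose round grey housing 64 mm across with a red mushroom button on top; 0.7 kg, rubber foot; housing with metal collar is 60 mm high; origin at the centre of its underside, z up; a 12 mm cable gland sticks out 10 mm from its side (+x)
- red_button (a joint): travel of the red button: 0 = out, 0.010 m = fully in; moves straight down with about 4 N of friction (plus 30 N s/m of damping) and stays where it is pushed; no spring back. The cap sits on a soft rubber cushion that gives 2.5 N/mm, up to 7 mm, on top of this travel, so push a few mm farther. Counts as on beyond 0.007
- red_top (a point): centre of the top of the red button (head 38 mm across, 12 mm thick, flat top 30 mm across); 89.5 mm above the bench when out, 79.5 mm when fully in and let go, on the station's axis
- lane (a point): fixed point on the bench (z = 0) midway along the lane, about 0.22 m wide, in which the switches stand, axes at least 70 mm apart: left of it a 0.25 m high parts cabinet with cans on top up to about 0.42 m, right of it a 0.22 m high red tool box, a door 0.19 m behind it. Fingertips 0.30 m up pass over all in the lane; enter it from the front
- padlock: brass padlock lying flat, 64x42x18 mm; loose bystander, origin at the centre of its underside
- electrical_tape: black roll of tape lying flat, 58 mm across, 19 mm high; loose bystander, origin at the centre of its underside
- coach_bolt: steel bolt with a nut lying flat, 22x79x19 mm; loose bystander, origin at the centre of its underside
- spark_plug_box: small blue card box, 30x90x30 mm; loose bystander, origin at the centre of its underside

How it is judged:
On the way, in this order (a step that is already met when the one before it is completed fails the run):
1. the green button is pushed in (value of joint green_button above 0.007 m), for 0.2 s.
2. the yellow button is pushed in (value of joint yellow_button above 0.007 m), for 0.2 s.
3. the blue button is pushed in (value of joint blue_button above 0.007 m), for 0.2 s.
At the end, for the whole second after the job is handed in: Green, yellow and blue buttons are more than 7 mm in (of 10 mm), red is less than 3 mm in, and all four switches stand upright, at rest, within 20 mm of where they stood (value of joint each of green_button, yellow_button, blue_button above 0.007 m and value of joint red_button below 0.003 m and distance of each of green_station, yellow_station, blue_station, red_station from where it was at the start of the episode below 0.02 m and angle between each of green_station, yellow_station, blue_station, red_station's own z axis and vertical below 0.1 rad and linear speed of each of green_station, yellow_station, blue_station, red_station below 0.02 m/s); the robot touches nothing.
It fails at once if yellow is pushed in before green is on, or blue before yellow is on ((value of joint yellow_button above 0.003 m and value of joint green_button below 0.007 m) or (value of joint blue_button above 0.003 m and value of joint yellow_button below 0.007 m)).
It fails at once if the red button is pushed in (more than 3 mm) (value of joint red_button above 0.003 m).
It fails at once if a switch is pressed hard (over 40 N) (contact force between any of the arm, the fingers and green_station above 40 N or contact force between any of the arm, the fingers and yellow_station above 40 N or contact force between any of the arm, the fingers and blue_station above 40 N or contact force between any of the arm, the fingers and red_station above 40 N).
It fails at once if a switch is lifted, tipped or shifted (12 mm up, 0.3 rad, 20 mm) (height (world z) of any of green_station, yellow_station, blue_station, red_station above 0.012 m or angle between any of green_station, yellow_station, blue_station, red_station's own z axis and vertical above 0.3 rad or distance of any of green_station, yellow_station, blue_station, red_station from where it was at the start of the episode above 0.02 m).
It fails at once if a bystander is moved more than 20 mm (distance of any of padlock, electrical_tape, coach_bolt, spark_plug_box from where it was at the start of the episode above 0.02 m).
It also fails if it takes over 48 s, if anything falls off the work surface, if the arm or the gripper's body presses on something with over 40 N, if the wrist force passes 120 N, or if a joint passes its speed limit or range.

ROBOT

A 7-joint arm with a two-finger parallel gripper is mounted at the origin on the work surface; the furniture and walls round the work are solid. World frame = base frame: x ahead of the robot, y to its left, z up, the work surface at z = 0. Lengths are in m, angles in rad, forces in N, time in s.
With the tool pointing down it reaches from about 0.35 to 0.775 m from the base axis. Payload 3.1 kg.
Tool frame: the origin (TCP) lies at the very end of the fingers, on their centre line; the grasp point (between the pads) lies 19 mm behind it (r.grip_point_offset is the distance from the TCP to the grasp point, in m); z points along the fingers, y is the line along which they close (so a half turn about z gives the same grasp; the last joint's range is limited). The gripper opens to 85 mm and grips with 20 to 120 N. Pads are 22 mm wide; open, the fingers measure 114 mm over their backs; the gripper's body (76 mm by 85 mm) begins 54 mm behind the grasp point. The pads swing forward as they close: fully open they stand 13 mm farther back than shut.
Start: joints at [-1.269, 0.311, 0.014, 1.512, -0.004, 1.319, -0.027], TCP at [0.185, 0.518, 0.231] pointing down, gripper open.
Joint ranges: [-2.7, 2.7], [-0.3, 1.91], [-1.27, 1.3], [0.12, 2.57], [-1.44, 4.58], [0.2, 2.03], [-3.05, 3.05]. Speed limits (rad/s): [2.79, 2.79, 3.14, 3.14, 3.14, 3.14, 3.14].

INTERFACE

Orientations are given as a rotation vector (axis times angle).
In Python, from rig import telemetry, eyes, workorder, r gives the robot as it stands.
- The arm moves only by the tool apply_moves, never from a script. Its argument "increments" is a list of rows, each a list of 5 numbers: the shift along the tool's x, y, z in fractions of the full range, 1 being 80 cm, then the turn about the tool's z in normalised numbers (1 is 90 degrees), then the closure, from -1 (fully open) to 1 (shut). A call has 1 to 8 rows; each row is the pose to reach, as a shift and turn from the pose commanded when the call began, along the tool's axes at that moment; what a row does not reach only later rows make up. A row lasts 1/8 s, in which the tool goes at most 62.5 mm and 10.7 degrees, less where a joint would pass 70% of its speed; a pose out of reach is approached as far as the arm can. A call with a gripper value outside its range is refused whole. The fingers move at their own pace and stop on an object; the grip force is fixed at half the most. Time passes only in rows, so rows that repeat a pose let the fingers close. It gives the time, the measured TCP pose, the force, the opening and the grip force at its end, in the units of the state.
- telemetry.get_obs(): the state, without advancing time (a new reading comes with each control period).
- eyes.read_camera(name): name is "side" or "top"; returns a dict with "image" (480x640x3 uint8, blue, green, red), "K" (3x3 intrinsics, pixels), "origin" and "attitude" of the camera in the world. Camera axes: x right, y down, z forward; pixel columns grow to the right and rows downward; lengths in m; the calibration is good to about 2 mm. A picture is of the moment at which its call begins. There is no depth.
- workorder.job_done(): hands the job in; it is judged then, once.
The state is a dict: "clock": time; "joint_pos": joint angles; "dq": joint speeds; "tau": joint torques, N m; "ee_pos": TCP position; "eef_rot": TCP orientation; "force": force on the tool from outside, world axes, zero at the start; "ft_torque": the same for the moment, N m; "opening": finger opening in m; "gripper_force": force on a finger pad.
Only numpy, scipy, OpenCV 4.12 (cv2) and the standard library are available. Lean on these libraries where they do the work, as an engineer would, in place of code of your own. Each camera call takes 0.05 s, during which the arm holds its last target. There are 200 camera calls.

## Working session

There is one attempt and no reset: what is moved stays moved. The work goes in short steps, Python scripts to look and compute and a tool call to move; the robot and the scene stay as the last step left them, time stands still between calls to the robot, and variables do not carry over. Pictures are saved under pics/ and viewed, at most 10 in all, crops included, and the job is handed in when it is done.

Besides the shell and the picture viewer there is one more tool, called after "Call:" as name(argument=value, ...), one argument or row to a line, values as JSON. apply_moves: Moves the arm, as the interface text tells. Its arguments: {"type":"object","properties":{"increments":{"type":"array","items":{"type":"array","items":{"type":"number"}}}},"required":["increments"]}

```bash
mkdir -p pics; python3 - <<'E'
from rig import telemetry, eyes
import cv2,numpy as np
o=telemetry.get_obs();print({k:o[k] for k in('clock','ee_pos','eef_rot','force','opening')})
for n in('side','top'):
    c=eyes.read_camera(n);cv2.imwrite(f'pics/{n}0.png',c['image']);print(n,c['K'],c['origin'],c['attitude'])
E
```

```text
{'clock': 0.0, 'ee_pos': array([0.18511814, 0.51713839, 0.23024679]), 'eef_rot': array([-0.53716771, -3.09502184,  0.00358487]), 'force': array([-0.03126923, -0.04586305, -0.35242487]), 'opening': 0.08552568147029022}
side [[553.16603519   0.         320.51493089]
 [  0.         553.16603519 237.16478777]
 [  0.           0.           1.        ]] [ 0.08077401 -0.41234665  0.62795807] [-2.15982127  0.63783095 -0.34102311]
top [[538.90119952   0.         325.23841017]
 [  0.         538.90119952 238.75523545]
 [  0.           0.           1.        ]] [0.33450629 0.15197558 0.94081492] [-2.10897119  2.11925684 -0.1334868 ]
```

View pics/side0.png

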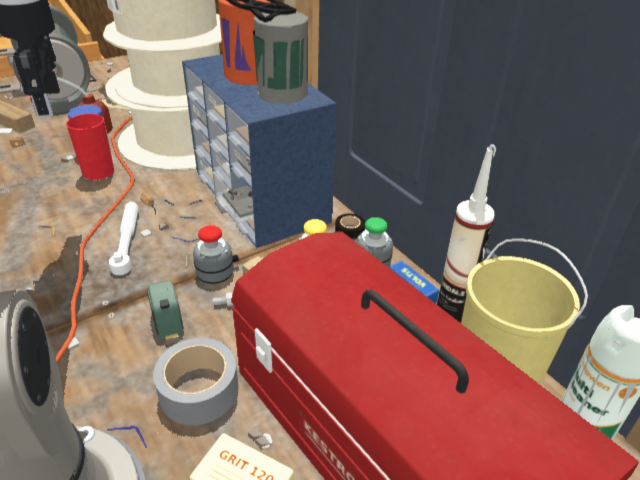

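View pics/top0.png

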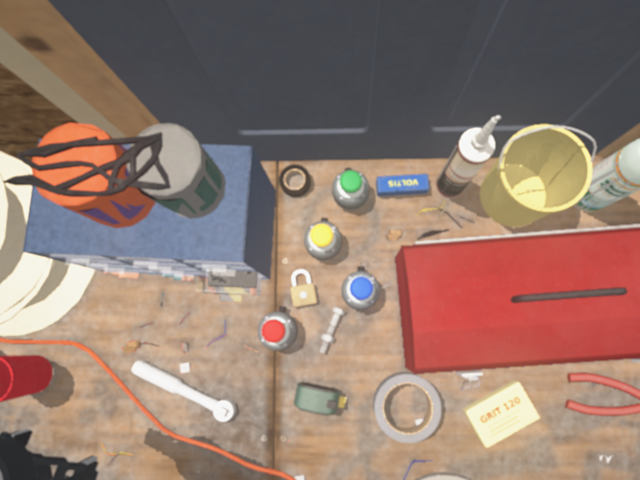

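The side view shows red (209,233), yellow (315,228) and green (375,225), with blue hidden behind the tool box. The top view shows green (350,181), yellow (321,234), blue (361,288) and red (274,331) in the lane, with the gripper at lower left.

```bash
cat > h.py <<'E'
import cv2,numpy as np
from scipy.spatial.transform import Rotation as R
from rig import telemetry, eyes
def ray(c,uv,z):
    d=R.from_rotvec(c['attitude']).apply(np.linalg.inv(c['K'])@[uv[0],uv[1],1]); o=np.array(c['origin'])
    return o+d*(z-o[2])/d[2]
def rel(p):  # world target -> tool cm
    o=telemetry.get_obs()
    return R.from_rotvec(o['eef_rot']).inv().apply(np.array(p)-o['ee_pos'])*100
E
python3 - <<'E'
from h import *
c=eyes.read_camera('top');s=eyes.read_camera('side')
def blob(c,hue,near):
    h=cv2.cvtColor(c['image'],cv2.COLOR_BGR2HSV)
    m=((abs(h[...,0].astype(int)-hue)<9)&(h[...,1]>150)&(h[...,2]>90)).astype('u1')
    n,l,st,ce=cv2.connectedComponentsWithStats(m.astype(np.uint8))
    i=min((i for i in range(1,n) if st[i,4]>40),key=lambda i:np.hypot(*(ce[i]-near)))
    return ce[i],st[i]
for n,hue,near,ns in(('green',70,(350,181),(375,225)),('yellow',28,(321,234),(315,228)),('blue',110,(361,288),None),('red',0,(274,331),(209,233))):
    ce,st=blob(c,hue,near);print(n,ce.round(1),st,ray(c,ce,.086).round(4),end=' ')
    if ns: ce,st=blob(s,hue,ns);print('side',ce.round(1),st,ray(s,ce,.084).round(4))
    else: print()
for n,uv,z in(('cab front right',(270,277),.25),('cab right back',(250,147),.25),('box left front',(411,370),.22),('box left back',(398,248),.22),('door',(320,160),0),('can r',(222,190),.42)):print(n,ray(c,uv,z).round(3))
o=telemetry.get_obs();print(R.from_rotvec(o['eef_rot']).as_matrix().round(3))
E
```

```text
Traceback (most recent call last):
ValueError: min() iterable argument is empty
```

```bash
cat > m.py <<'E'
from h import *
def blob(c,near):
    h=cv2.cvtColor(c['image'],cv2.COLOR_BGR2HSV).astype(int)
    hue=h[int(near[1]),int(near[0]),0]
    d=abs(h[...,0]-hue);d=np.minimum(d,180-d)
    m=((d<9)&(h[...,1]>130)&(h[...,2]>60)).astype(np.uint8)
    n,l,st,ce=cv2.connectedComponentsWithStats(m)
    i=l[int(near[1]),int(near[0])]
    return ce[i],st[i]
B=(('green',(350,181),(375,225)),('yellow',(321,234),(315,228)),('blue',(361,288),None),('red',(274,331),(209,233)))
E
python3 - <<'E'
from m import *
c=eyes.read_camera('top');s=eyes.read_camera('side')
for n,near,ns in B:
    ce,st=blob(c,near);print(n,ce.round(1),st,ray(c,ce,.086).round(4),end=' ')
    if ns: ce,st=blob(s,ns);print('side',ce.round(1),st,ray(s,ce,.084).round(4))
    else: print()
for n,uv,z in(('cab front right',(270,277),.25),('cab right back',(250,147),.25),('box left front',(411,370),.22),('box left back',(398,248),.22),('door',(320,160),0),('can r',(222,190),.42)):print(n,ray(c,uv,z).round(3))
o=telemetry.get_obs();print(R.from_rotvec(o['eef_rot']).as_matrix().round(3))
E
```

```text
green [319.5 239.5] [     0      0    640    480 307178] [0.4787 0.1974 0.086 ] side [375.8 224.7] [365 217  23  16 290] [0.5745 0.1462 0.084 ]
yellow [319.5 239.5] [     0      0    640    480 307060] [0.4787 0.1974 0.086 ] side [319.5 239.5] [     0      0    640    480 307047] [0.4731 0.1623 0.084 ]
blue [360.9 287.9] [351 278  21  21 347] [0.4005 0.1317 0.086 ] 
red [273.1 330.6] [262 320  23  22 388] [0.3341 0.2703 0.086 ] side [209.5 233.3] [198 225  24  18 326] [0.3318 0.2696 0.084 ]
cab front right [0.402 0.253 0.25 ]
cab right back [0.578 0.283 0.25 ]
box left front [0.284 0.071 0.22 ]
box left back [0.444 0.084 0.22 ]
door [0.64  0.201 0.   ]
can r [0.474 0.278 0.42 ]
[[-0.942  0.337 -0.   ]
 [ 0.337  0.942 -0.001]
 [-0.    -0.001 -1.   ]]
```

```bash
sed -i 's/>130/>90/' m.py
python3 - <<'E'
from m import *
c=eyes.read_camera('top');s=eyes.read_camera('side')
for n,near,ns in B[:2]:
    for cc,p in((c,near),(s,ns)): print(cv2.cvtColor(cc['image'],cv2.COLOR_BGR2HSV)[p[1],p[0]])
    ce,st=blob(c,near);print(n,ce.round(1),st,ray(c,ce,.086).round(4),end=' ')
    if ns: ce,st=blob(s,ns);print('side',ce.round(1),st,ray(s,ce,.084).round(4))
for n,uv,z in(('cab front right',(246,264),.25),('cab right back',(250,147),.25)):print(n,ray(c,uv,z).round(3))
E
```

```text
[ 66 121 221]
[ 68 150 219]
green [350.3 180.9] [340 170  21  22 352] [0.5756 0.1469 0.086 ] side [375.9 224.8] [365 217  23  17 317] [0.5743 0.1459 0.084 ]
[ 30 119 247]
[ 30 119 255]
yellow [321.3 234.7] [311 224  22  23 401] [0.4866 0.1945 0.086 ] side [314.4 226.2] [304 219  23  16 283] [0.4856 0.1964 0.084 ]
cab front right [0.42  0.284 0.25 ]
cab right back [0.578 0.283 0.25 ]
```

The rows are not in the units I measure in: shifts go in shares of 80 cm and turns go in shares of 90 degrees. I convert before sending: -27.8 cm / 80 = -0.3475, -25.3 cm / 80 = -0.3163, -19.7 degrees / 90 = -0.2189.

Call:
apply_moves(
  increments=[
    [0, 0, -0.05, -0.0556, 1],
    [0, 0, -0.0875, -0.1111, 1],
    [-0.0625, -0.0688, -0.0875, -0.1667, 1],
    [-0.1125, -0.125, -0.0875, -0.2189, 1],
    [-0.1625, -0.1788, -0.0875, -0.2189, 1],
    [-0.2125, -0.2325, -0.0875, -0.2189, 1],
    [-0.2625, -0.2875, -0.0875, -0.2189, 1],
    [-0.3163, -0.3475, -0.0875, -0.2189, 1],
  ],
)

```text
clock: 1.4
ee_pos: [0.3297, 0.1707, 0.3016]
eef_rot: [-0.0, 3.14, 0.002]
force: [0.4, 0.0, -0.1]
opening: 0.0005
gripper_force: 0.0
```

```bash
python3 - <<'E'
from h import *
o=telemetry.get_obs();print({k:o[k] for k in('clock','ee_pos','joint_pos','force','opening')})
print(R.from_rotvec(o['eef_rot']).as_matrix().round(3),rel([.575,.1465,.3]))
E
```

```text
{'clock': 1.4, 'ee_pos': array([0.32974847, 0.17071478, 0.30160368]), 'joint_pos': array([-0.83338307, -0.10760476,  0.27974977,  1.80299751,  0.02957953,
        1.44050471,  1.01205934]), 'force': array([ 0.41671007,  0.0337798 , -0.12647245]), 'opening': 0.00046268180116096504}
[[-1.    -0.     0.001]
 [-0.     1.     0.001]
 [-0.001  0.001 -1.   ]] [-24.52439211  -2.42728711   0.18669662]
```

To row units: -24.5 cm / 80 = -0.3063, -22 cm / 80 = -0.275.

Call:
apply_moves(
  increments=[
    [-0.05, -0.005, 0, 0, 1],
    [-0.1063, -0.01, 0, 0, 1],
    [-0.1625, -0.0163, 0, 0, 1],
    [-0.2188, -0.0213, 0, 0, 1],
    [-0.275, -0.0263, 0, 0, 1],
    [-0.3063, -0.03, 0, 0, 1],
    [-0.3063, -0.03, 0.0375, 0, 1],
    [-0.3063, -0.03, 0.075, 0, 1],
  ],
)

```text
clock: 2.4
ee_pos: [0.5748, 0.1485, 0.2405]
eef_rot: [0.001, 3.141, -0.0]
force: [-0.3, -0.2, -0.5]
opening: 0.0
gripper_force: 0.0
```

```bash
python3 - <<'E'
from h import *
o=telemetry.get_obs();print(o['force'])
print(rel([.575,.1465,.0895]))
c=eyes.read_camera('top');s=eyes.read_camera('side')
cv2.imwrite('pics/a.png',np.hstack([c['image'][100:400,200:500],s['image'][50:350,150:550]]))
E
```

```text
[-0.25707067 -0.19658725 -0.482054  ]
[-7.97567952e-03 -1.97892379e-01  1.51025490e+01]
```

View pics/a.png

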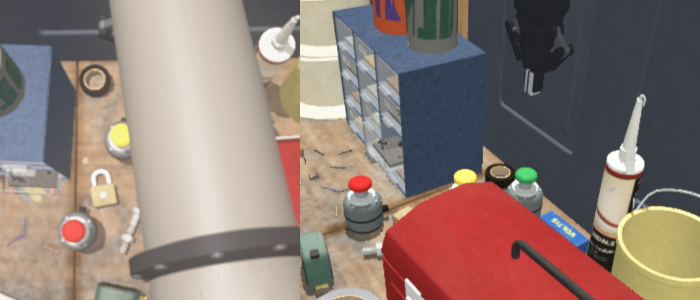

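The left half (top view) shows the arm covering green. The right half (side view) shows the closed fingertip at about (530,95), directly above the green button at (526,175), so I descend.

To row units: 14.6 cm / 80 = 0.1825, 14.3 cm / 80 = 0.1788.

Call:
apply_moves(
  increments=[
    [0, -0.0025, 0.05, 0, 1],
    [0, -0.0025, 0.1, 0, 1],
    [0, -0.0025, 0.1438, 0, 1],
    [0, -0.0025, 0.1688, 0, 1],
    [0, -0.0025, 0.1788, 0, 1],
    [0, -0.0025, 0.1825, 0, 1],
  ],
)

```text
clock: 3.25
ee_pos: [0.575, 0.1469, 0.0962]
eef_rot: [-0.001, 3.14, 0.001]
force: [0.5, 0.2, 0.0]
opening: 0.0001
gripper_force: 0.0
```

To row units: 0.8 cm / 80 = 0.01, 0.6 cm / 80 = 0.0075.

Call:
apply_moves(
  increments=[
    [0, 0, 0.0025, 0, 1],
    [0, 0, 0.005, 0, 1],
    [0, 0, 0.0075, 0, 1],
    [0, 0, 0.01, 0, 1],
    [0, 0, 0.01, 0, 1],
  ],
)

```text
clock: 3.88
ee_pos: [0.5745, 0.1468, 0.0878]
eef_rot: [-0.0, 3.141, 0.001]
force: [-0.8, -0.0, 3.0]
opening: -0.0
gripper_force: 1.5
```

Contact at about 89 mm as expected. I continue to about 75.5 mm.

To row units: 1.2 cm / 80 = 0.015, 1 cm / 80 = 0.0125.

Call:
apply_moves(
  increments=[
    [0, 0, 0.0025, 0, 1],
    [0, 0, 0.005, 0, 1],
    [0, 0, 0.0075, 0, 1],
    [0, 0, 0.01, 0, 1],
    [0, 0, 0.0125, 0, 1],
    [0, 0, 0.015, 0, 1],
    [0, 0, 0.015, 0, 1],
    [0, 0, 0.015, 0, 1],
  ],
)

```text
clock: 4.88
ee_pos: [0.5745, 0.1468, 0.0762]
eef_rot: [-0.0, 3.141, 0.001]
force: [-1.5, 0.2, 7.4]
opening: 0.0002
gripper_force: 3.9
```

To row units: 8.8 cm / 80 = 0.11, 4.9 cm / 80 = 0.0613.

Call:
apply_moves(
  increments=[
    [0, 0, -0.025, 0, 1],
    [0, 0, -0.075, 0, 1],
    [0.025, 0.0125, -0.075, 0, 1],
    [0.0625, 0.035, -0.075, 0, 1],
    [0.1, 0.055, -0.075, 0, 1],
    [0.11, 0.0613, -0.075, 0, 1],
    [0.11, 0.0613, -0.05, 0, 1],
    [0.11, 0.0613, -0.03, 0, 1],
  ],
)

```text
clock: 5.88
ee_pos: [0.4864, 0.1948, 0.0982]
eef_rot: [-0.001, -3.142, 0.002]
force: [-0.3, -0.4, -0.5]
opening: 0.0
gripper_force: 0.0
```

```bash
python3 - <<'E'
from h import *
print(telemetry.get_obs()['force'],rel([.4865,.195,.0895]))
c=eyes.read_camera('top');s=eyes.read_camera('side')
cv2.imwrite('pics/b.png',np.hstack([c['image'][100:400,200:500],cv2.resize(s['image'][130:300,180:420],None,fx=1.76,fy=1.76)[:300]]) if 0 else np.hstack([c['image'][100:400,200:500],s['image'][50:350,150:550]]))
E
```

```text
[-0.30417988 -0.39201473 -0.50077682] [-0.00787247  0.01617356  0.87265387]
```

View pics/b.png

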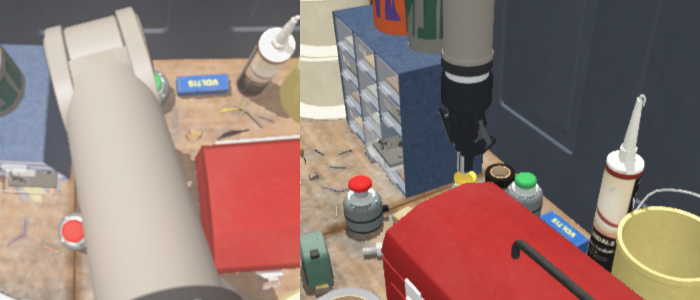

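The side view shows green sitting lower at (526,181), so it is in. The fingertip is directly above yellow at (465,176).

To row units: 1.2 cm / 80 = 0.015, 1 cm / 80 = 0.0125.

Call:
apply_moves(
  increments=[
    [0, 0, 0.0038, 0, 1],
    [0, 0, 0.0075, 0, 1],
    [0, 0, 0.01, 0, 1],
    [0, 0, 0.0125, 0, 1],
    [0, 0, 0.015, 0, 1],
    [0, 0, 0.015, 0, 1],
  ],
)

```text
clock: 6.72
ee_pos: [0.4864, 0.1958, 0.0877]
eef_rot: [-0.0, 3.141, 0.001]
force: [-1.3, 0.6, 3.0]
opening: -0.0003
gripper_force: 1.5
```

To row units: 1 cm / 80 = 0.0125, 0.8 cm / 80 = 0.01.

Call:
apply_moves(
  increments=[
    [0, 0, 0.0025, 0, 1],
    [0, 0, 0.005, 0, 1],
    [0, 0, 0.0075, 0, 1],
    [0, 0, 0.01, 0, 1],
    [0, 0, 0.0125, 0, 1],
    [0, 0, 0.0125, 0, 1],
    [0, 0, 0.0125, 0, 1],
  ],
)

```text
clock: 7.6
ee_pos: [0.4864, 0.1958, 0.0775]
eef_rot: [-0.0, 3.141, 0.0]
force: [0.2, -0.2, 4.1]
opening: -0.0001
gripper_force: 2.3
```

To row units: 0.2 cm / 80 = 0.0025.

Call:
apply_moves(
  increments=[
    [0, 0, 0.0025, 0, 1],
    [0, 0, 0.0025, 0, 1],
    [0, 0, 0.0025, 0, 1],
  ],
)

```text
clock: 7.98
ee_pos: [0.4864, 0.1958, 0.076]
eef_rot: [-0.0, 3.141, 0.001]
force: [-1.4, -0.2, 7.8]
opening: 0.0002
gripper_force: 4.0
```

To row units: -15 cm / 80 = -0.1875, 8.6 cm / 80 = 0.1075.

Call:
apply_moves(
  increments=[
    [0, 0, -0.0375, 0, 1],
    [0, 0, -0.1, 0, 1],
    [0.025, -0.0175, -0.15, 0, 1],
    [0.0625, -0.045, -0.1875, 0, 1],
    [0.1, -0.0725, -0.1875, 0, 1],
    [0.1075, -0.0775, -0.1875, 0, 1],
    [0.1075, -0.0775, -0.1875, 0, 1],
  ],
)

```text
clock: 8.85
ee_pos: [0.3997, 0.1338, 0.2248]
eef_rot: [0.001, -3.141, -0.0]
force: [-0.1, -0.3, 0.1]
opening: -0.0002
gripper_force: 0.0
```

```bash
python3 - <<'E'
from h import *
print(telemetry.get_obs()['force'],rel([.4005,.134,.0895]))
c=eyes.read_camera('top');s=eyes.read_camera('side')
cv2.imwrite('pics/c.png',np.hstack([c['image'][100:400,200:500],s['image'][50:350,150:550]]))
E
```

```text
[-0.076202   -0.27682614  0.10601638] [-8.51760352e-02  1.30973385e-02  1.35273245e+01]
```

View pics/c.png

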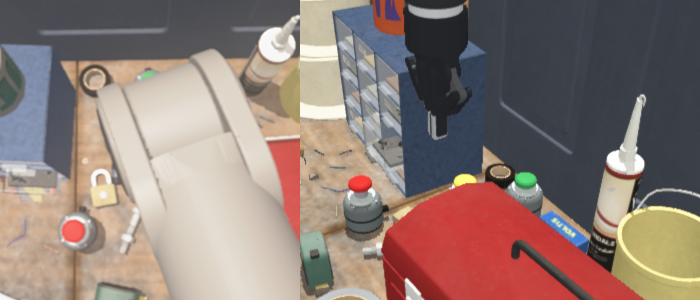

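The side view shows yellow and green both sitting lower, red still up, and the fingertip at about (437,130), above the lane at blue. I descend in steps, watching the force near the tool box.

Call:
apply_moves(
  increments=[
    [-0.0013, 0, 0.0375, 0, 1],
    [-0.0013, 0, 0.0625, 0, 1],
    [-0.0013, 0, 0.0875, 0, 1],
    [-0.0013, 0, 0.1, 0, 1],
    [-0.0013, 0, 0.1, 0, 1],
  ],
)

```text
clock: 9.57
ee_pos: [0.401, 0.1337, 0.1446]
eef_rot: [0.001, -3.14, 0.002]
force: [0.7, -0.3, 0.4]
opening: 0.0
gripper_force: 0.0
```

To row units: 4.7 cm / 80 = 0.0588, 4 cm / 80 = 0.05.

Call:
apply_moves(
  increments=[
    [0, 0, 0.0188, 0, 1],
    [0, 0, 0.0375, 0, 1],
    [0, 0, 0.05, 0, 1],
    [0, 0, 0.0588, 0, 1],
    [0, 0, 0.0588, 0, 1],
  ],
)

```text
clock: 10.2
ee_pos: [0.4011, 0.1336, 0.0982]
eef_rot: [0.0, -3.141, 0.0]
force: [-0.6, 0.1, 0.7]
opening: 0.0
gripper_force: 0.0
```

To row units: 1.2 cm / 80 = 0.015, 1 cm / 80 = 0.0125.

Call:
apply_moves(
  increments=[
    [0, 0, 0.0038, 0, 1],
    [0, 0, 0.0075, 0, 1],
    [0, 0, 0.01, 0, 1],
    [0, 0, 0.0125, 0, 1],
    [0, 0, 0.015, 0, 1],
    [0, 0, 0.015, 0, 1],
  ],
)

```text
clock: 10.95
ee_pos: [0.4012, 0.1337, 0.0864]
eef_rot: [-0.0, 3.141, 0.0]
force: [-0.7, -1.3, 3.5]
opening: -0.0
gripper_force: 1.6
```

Call:
apply_moves(
  increments=[
    [0, 0, 0.0025, 0, 1],
    [0, 0, 0.005, 0, 1],
    [0, 0, 0.0075, 0, 1],
    [0, 0, 0.01, 0, 1],
    [0, 0, 0.0125, 0, 1],
    [0, 0, 0.0138, 0, 1],
    [0, 0, 0.0138, 0, 1],
    [0, 0, 0.0138, 0, 1],
  ],
)

```text
clock: 11.95
ee_pos: [0.4013, 0.1337, 0.0758]
eef_rot: [-0.0, 3.141, 0.001]
force: [-1.8, -1.7, 8.6]
opening: -0.0002
gripper_force: 4.3
```

Blue is in (8.6 N at the stop). I retract straight up, then go out to the front-left, off the camera's view of the switches.

To row units: -22 cm / 80 = -0.275, -20 cm / 80 = -0.25.

Call:
apply_moves(
  increments=[
    [0, 0, -0.0375, 0, 1],
    [0, 0, -0.1, 0, 1],
    [0, 0, -0.175, 0, 1],
    [0, 0, -0.25, 0, 1],
    [0, 0, -0.275, 0, 1],
    [0.0375, 0.0125, -0.275, 0, 1],
    [0.075, 0.0375, -0.275, 0, 1],
    [0.0875, 0.05, -0.275, 0, 1],
  ],
)

```text
clock: 12.95
ee_pos: [0.3293, 0.1748, 0.2947]
eef_rot: [0.005, -3.141, -0.001]
force: [0.9, -1.1, 0.0]
opening: 0.0
gripper_force: 0.0
```

Call:
apply_moves(
  increments=[
    [0.025, 0.0625, 0, 0, 1],
    [0.05, 0.125, 0, 0, 1],
    [0.075, 0.1875, 0, 0, 1],
    [0.1, 0.25, 0, 0, 1],
    [0.125, 0.3125, 0, 0, 1],
    [0.15, 0.375, 0, 0, 1],
    [0.175, 0.425, 0, 0, 1],
    [0.175, 0.425, 0, 0, 1],
  ],
)

```text
clock: 13.95
ee_pos: [0.1871, 0.5164, 0.2931]
eef_rot: [0.012, -3.138, 0.002]
force: [0.2, -1.3, -0.3]
opening: -0.0001
gripper_force: 0.0
```

```bash
python3 - <<'E'
from m import *
print(telemetry.get_obs()['force'])
c=eyes.read_camera('top');s=eyes.read_camera('side')
cv2.imwrite('pics/d.png',np.hstack([c['image'][100:400,200:500],s['image'][50:350,150:550]]))
for n,near,ns in B:
    z=.086 if n=='red' else .076
    ce,st=blob(c,near);print(n,ce.round(1),ray(c,ce,z).round(4),end=' ')
    if ns: ce,st=blob(s,(ns[0],ns[1]+3));print('side',ce.round(1),ray(s,ce,z-.002).round(4))
    else: print()
E
```

```text
[ 0.20025403 -1.29104101 -0.34266759]
green [350.4 182.6] [0.5754 0.1467 0.076 ] side [375.3 229.7] [0.574  0.1457 0.074 ]
yellow [321.7 236.1] [0.486  0.1944 0.076 ] side [313.8 229.2] [0.4876 0.2013 0.074 ]
blue [360.8 288.3] [0.4006 0.1316 0.076 ] 
red [272.9 330.6] [0.3341 0.2706 0.086 ] side [209.6 233.2] [0.332  0.2698 0.084 ]
```

View pics/d.png

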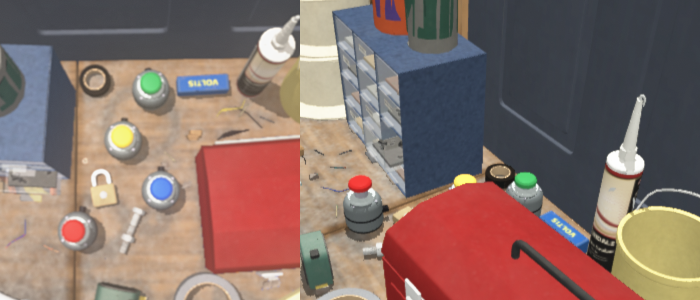

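The final view shows all four switches where they stood. Green and yellow have dropped about 5 px and 3 px in the side view, red is unmoved, and the bystanders are in place.

```bash
python3 -c "
from rig import workorder;print(workorder.job_done())"
```

```text
the job is handed in; nothing more can be done
None
```

I pushed green, yellow and blue fully in, in that order, at under 9 N measured (blue's depth is judged from force and height, as the side camera could not see it); red was not touched, everything still stands where it was, and the job is handed in with no verdict shown.

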